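Put the label printer back into service at the book-packing bench

ROBOT

A 6-joint arm with a two-finger parallel gripper is mounted at the origin on the work surface. World frame = base frame: x ahead of the robot, y to its left, z up, the work surface at z = 0. Lengths are in mm, angles in rad, forces in N, time in s.
With the tool pointing down it reaches from about 350 to 975 mm from the base axis. Payload 7.1 kg.
Tool frame: the origin (TCP) lies midway between the tips of the shut fingers; the grasp point (between the pads) lies ctrl.tcp_to_grasp behind it (ctrl.tcp_to_grasp is the distance from the TCP to the grasp point, in mm); z points along the fingers, y is the direction in which the jaws open and shut (so a half turn about z gives the same grasp; the last joint's range is limited). The gripper opens to 88 mm and grips with 3 to 60 N. Pads are 20 mm wide; open, the fingers measure 115 mm over their backs; the gripper's body (75 mm by 178 mm) begins 61 mm behind the grasp point.
Start: joints at [1.234, 0.423, 1.63, -0, 1.089, -0.019], TCP at [195.266, 593.697, 222.675] pointing down, gripper open.
Joint ranges: [-3, 3], [-0.9, 2.11], [0.09, 2.58], [-1.31, 4.45], [0.11, 2.69], [-2.54, 2.54]. Speed limits (rad/s): [2.39, 2.39, 3.01, 3.14, 3.14, 3.14].

INTERFACE

Orientations are given as a rotation vector (axis times angle).
In Python, from workcell import ctrl gives the robot as it stands.
- The arm moves only by the tool play_rows, never from a script. Its argument "increments" is text: rows parted by semicolons, each of 5 numbers parted by spaces: the opening, from 0 (shut) to 1 (fully open), then the shift along the world's x, y, z in m, then the turn about the world's z in degrees. A call has 1 to 20 rows; each row shifts and turns the commanded pose from where the row before left it; what a row does not reach is not made up. A row lasts 1/10 s, in which the tool goes at most 50 mm and 8.59 degrees, less where a joint would pass 70% of its speed; a pose out of reach is approached as far as the arm can. A call is refused whole if a number of a shift passes 0.05 or a number of a turn 8.59, either way. A call with a gripper value outside its range is refused whole. The fingers move at their own pace and stop on an object; the grip force is fixed at half the most. Time passes only in rows, so rows that do not move let the fingers close. It gives the time, the measured TCP pose, the force and the opening at its end, in the units of the state.
- ctrl.get_obs(): the state, without advancing time (a new reading comes with each control period).
- ctrl.get_image(name): name is "side" or "top"; returns a dict with "img" (480x640x3 uint8, red, green, blue), "range_z" (480x640 float32, mm along the optical axis (not along the pixel's ray), 0 where there is no reading), "vertical_fov" (degrees; the focal length in pixels is half the picture's height over the tangent of half this angle, whatever the lens; pixels are square), "cx", "cy" (the principal point, pixels), "origin" and "attitude" of the camera in the world. Camera axes: x right, y down, z forward; pixel columns grow to the right and rows downward; lengths in mm; the calibration is good to about 2 mm. A picture is of the moment at which its call begins.
- ctrl.close_job(): hands the job in, once; it reports no verdict.
The state is a dict: "t": time; "qpos": joint angles; "qvel": joint speeds; "joint_torque": joint torques, N m; "ee_pos": TCP position; "orientation": TCP orientation; "ft_force": force on the tool from outside, world axes, zero at the start; "moment": the same for the moment, N m; "width": finger opening in mm.
Only numpy, scipy, OpenCV 4.12 (cv2) and the standard library are available. Lean on these libraries where they do the work, as an engineer would, in place of code of your own. Each camera call takes 0.05 s, during which the arm holds its last target. There are 200 camera calls.

TASK

The label printer has a fresh roll and its cover stands ajar: with the closed fingertips push the cover down until it is fully shut, then press down the raised front end of the power rocker so that it tips over to on, then press the wide feed key all the way in and let it come back out. Only touch and press: do not lift or shift the printer, raise the cover further or press the small square cutter key, and leave the things around the printer where they are.

Things in the scene. Friction and masses are not known exactly. Their poses are not given: they have to be found in the camera images.
- printer: pale desktop label printer, 220 (x) x 190 (y) x 147 mm with the cover shut, 2.6 kg, loose on rubber feet. Origin: centre of its underside; -x to its front, +y to the left of a person facing its front. Front 58 mm: level ledge, top at z = 100 mm, with, all grey and at x = -82 mm, the rocker (y = +60 mm), feed key (y = -2 mm) and cutter key (y = -68 mm); the cover lies behind it
- cover (a joint): opening angle of the cover in rad: 0 fully shut, starts ajar at 0.15 to 0.45. Hinge along the printer's y at its rear (printer x = +106 mm, z = 100 mm); the front edge rises as it opens. Stiff hinge: the cover stays where it is left; a downward push of about 3 N at the pad moves it
- cover_pad (a point): centre of the upper surface of the ribbed thumb pad (24 x 64 mm) in the middle of the cover's front edge; moves with the cover. With the cover shut it lies at printer x = -36 mm, y = 0, z = 131 mm, and the surface there falls towards the front by 0.28 rad
- rocker (a joint): power rocker angle in rad: 0 off (front end raised), 0.4 on (front end down, rear end raised). It stays where it is left, so it must be pressed right over; about 1.5 N at the front end, more nearer the pivot
- rocker_front (a point): point on the rocker's top face 14 mm in front of its pivot, at the raised front end: press here straight down, it sinks about 5 mm. Rocker 36 mm long (printer x), 22 mm wide (y), pivot at printer x = -82 mm, y = +60 mm, z = 105 mm; its ends are free, low bezel walls at its sides
- feed_key (a joint): travel of the feed key in m: 0 out, 0.004 fully in; springs back by itself; about 2 N to start and 4.5 N fully in
- feed_key_top (a point): centre of the top face of the wide feed key, 18 mm (printer x) by 44 mm (printer y), standing 8 mm above the ledge; it is pressed straight down
- cutter_key (a joint): travel of the cutter key in m: 0 out, 0.004 fully in; springs back by itself; not to be pressed
- cutter_key_top (a point): centre of the top face of the square cutter key, 14 by 14 mm, standing 8 mm above the ledge
- label_roll: spare roll of labels, white paper ring standing on its flat side, 82 mm outside diameter, 62 mm high; origin at the centre of its underside. A bystander
- tape_roll: roll of brown packing tape lying flat, 100 mm outside diameter, 76 mm inside, 48 mm high; origin at the centre of its underside. A bystander
- books: pile of three paperbacks with dark covers, 135 (x) by 205 mm (y) and 70 mm high; origin at the centre of its underside. A bystander
- knife: retracted safety knife lying flat, 145 mm long (its x), 30 mm wide, 16 mm high; origin on its underside near the middle. A bystander

How it is judged:
By the outcome, as a careful person would: the job done as asked, in the order asked, and still so for the second after the job is handed in, with the robot touching nothing.
It also fails if it takes over 42 s, if anything falls off the work surface, if the arm or the gripper's body presses on something with over 40 N, if the wrist force passes 120 N, or if a joint passes its speed limit or range.

## Working session

There is one attempt and no reset: what is moved stays moved. The work goes in short steps, Python scripts to look and compute and a tool call to move; the robot and the scene stay as the last step left them, time stands still between calls to the robot, and variables do not carry over. Pictures are saved under pics/ and viewed, on a budget of 10 in all, crops included, one or two more only if the job needs it, and the job is handed in when it is done.

Besides the shell and the picture viewer there is one more tool, called by a JSON object that holds its "fn" and its "kwargs". play_rows: Moves the arm, as the interface text tells. Its arguments: {"type":"object","properties":{"increments":{"type":"string"}},"required":["increments"]}

```bash
mkdir -p pics
cat > h.py <<'E'
import numpy as np,cv2
from workcell import ctrl
from scipy.spatial.transform import Rotation as R
def get(name):
    d=ctrl.get_image(name); f=240/np.tan(np.radians(d["vertical_fov"])/2)
    a=np.array(d["attitude"],float)
    M=R.from_rotvec(a.ravel()).as_matrix() if a.size==3 else (a if a.shape==(3,3) else R.from_quat(a).as_matrix())
    z=d["range_z"]; v,u=np.mgrid[:480,:640]
    P=np.stack([(u-d["cx"])/f*z,(v-d["cy"])/f*z,z],-1)@M.T+np.array(d["origin"]); P[z==0]=np.nan
    return d,P
E
python3 - <<'E'
from h import *
for n in("top","side"):
    d,P=get(n); cv2.imwrite(f"pics/{n}0.png",d["img"][...,::-1]); np.save(n+"0.npy",P)
    print(n,d["origin"],d["attitude"],d["vertical_fov"],np.isnan(P[...,2]).mean(),np.round(P[240,320]))
o=ctrl.get_obs();print(o)
E
```

```text
top [ 382.47279559   37.95657736 1123.44152722] [-2.15633238  2.11827526 -0.18180858] 51.470116827780345 0.0036783854166666666 [543.  35. 178.]
side [301.97359838 658.30070594 919.6698744 ] [-0.53061273  2.79928318 -0.97534394] 44.870527317983054 0.004072265625 [522. 108. 157.]
{'t': 0.1, 'qpos': array([ 1.23399679e+00,  4.23788347e-01,  1.63059358e+00, -7.90407655e-07,
        1.08861505e+00, -1.90047005e-02]), 'qvel': array([ 0.00087899, -0.000977  , -0.00186415,  0.00111913,  0.00165356,
        0.00069395]), 'joint_torque': array([ 7.38929702e-05, -5.45610988e+01, -2.74326235e+01,  6.45866082e-02,
        1.88184780e-02, -2.02791836e-05]), 'ee_pos': array([195.10822814, 593.2380507 , 221.97235487]), 'orientation': array([-4.97053084e-01, -3.10177060e+00,  2.17111809e-03]), 'ft_force': array([ 0.30286631, -0.22913685,  0.03621339]), 'moment': array([ 0.02264597, -0.02930205,  0.02734086]), 'width': 87.67554259983956}
```

View pics/top0.png

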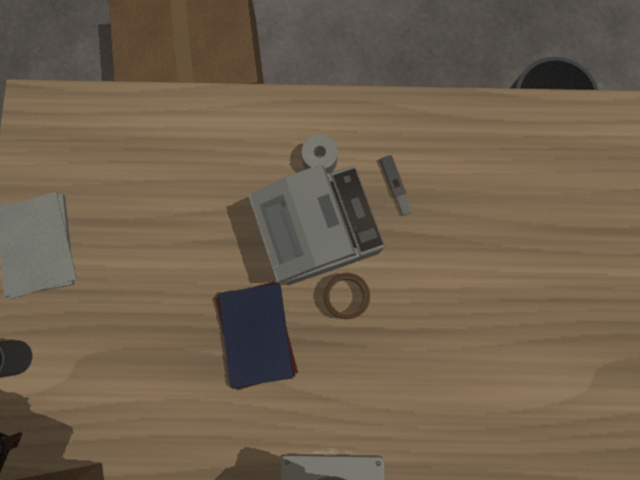

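View pics/side0.png

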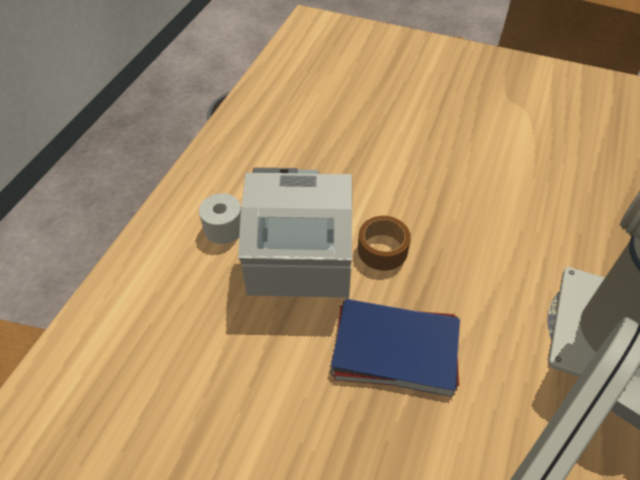

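The top view shows the printer front pointing to the image's right: cutter near (348,180), feed key (358,207), rocker (368,237), thumb pad (329,211). The knife lies ahead of the front, the tape roll is by the rocker side, and the label roll by the cutter side. Next I'll measure with depth.

Run:
```python
from h import *
P=np.load("top0.npy"); im=cv2.imread("pics/top0.png")
for n,(u,v) in dict(cut=(348,180),feed=(358,207),rock=(368,237),rockf=(373,235),rockr=(363,239),pad=(329,211),padfront=(336,208)).items(): print(n,np.round(P[v-1:v+2,u-1:u+2].reshape(-1,3).mean(0),1))
Z=P[...,2]; roi=np.zeros(Z.shape,bool); roi[160:290,245:390]=1
# dark ledge panel
g=cv2.cvtColor(im,cv2.COLOR_BGR2GRAY)
led=roi&(Z>95)&(Z<104); Q=P[led]; print("ledge n",led.sum())
# whole printer footprint z>90
m=roi&(Z>92); n,l,s,c=cv2.connectedComponentsWithStats(m.astype(np.uint8)); k=1+s[1:,4].argmax(); m=l==k
r=cv2.minAreaRect(P[m][:,:2].astype(np.float32)); print("foot",r)
r=cv2.minAreaRect(Q[:,:2].astype(np.float32)); print("ledge",r)
c=im[160:290,240:395]; cv2.imwrite("pics/crop1.png",cv2.resize(c,None,fx=5,fy=4.6,interpolation=cv2.INTER_CUBIC))
```

```text
cut [684.8 -22.6 108.3]
feed [626.7 -44.  108.4]
rock [562.8 -64.7 111.4]
rockf [567.  -74.9 112.4]
rockr [558.9 -54.7 108.4]
pad [599.5  18.1 183.9]
padfront [606.8   4.5 179.7]
ledge n 2064
foot ((593.970703125, 40.9957275390625), (190.78836059570312, 234.8641815185547), 20.11476707458496)
ledge ((596.4381103515625, 34.05375671386719), (190.8492889404297, 219.43765258789062), 19.972640991210938)
```

View pics/crop1.png

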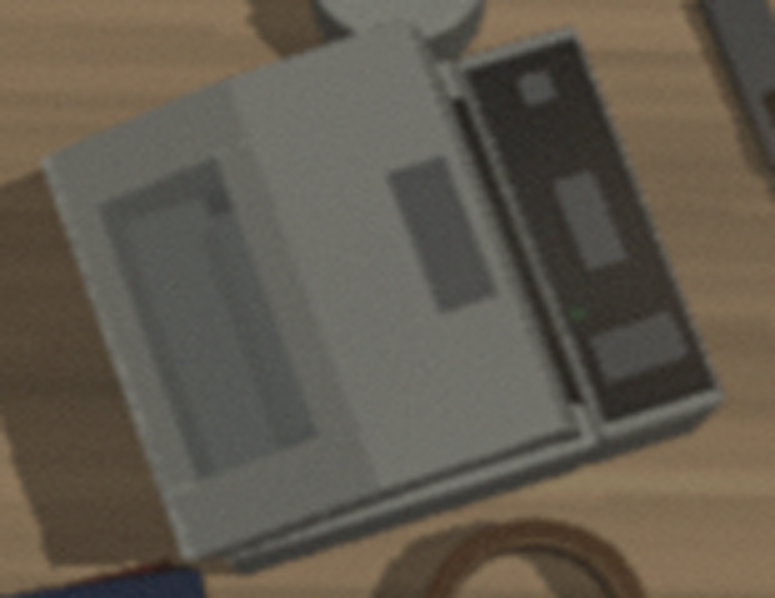

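{"fn": "play_rows", "kwargs": {"increments": "0 0.0225 -0.032 0.001 2.12;0 0.0225 -0.032 0.001 2.12;0 0.0225 -0.032 0.001 2.12;0 0.0225 -0.032 0.001 2.12;0 0.0225 -0.032 0.001 2.12;0 0.0225 -0.032 0.001 2.12;0 0.0225 -0.032 0.001 2.12;0 0.0225 -0.032 0.001 2.12;0 0.0225 -0.032 0.001 2.12;0 0.0225 -0.032 0.001 2.12;0 0.0225 -0.032 0.001 2.12;0 0.0225 -0.032 0.001 2.12;0 0.0225 -0.032 0.001 2.12;0 0.0225 -0.032 0.001 2.12;0 0.0225 -0.032 0.001 2.12;0 0.0225 -0.032 0.001 2.12;0 0.0225 -0.032 0.001 2.12;0 0.0225 -0.032 0.001 2.12;0 0 0 0 0;0 0 0 0 0"}}

```text
t: 2.1
ee_pos: [600.0, 17.1, 240.0]
orientation: [0.541, -3.093, -0.001]
ft_force: [-0.3, -0.2, 0.1]
width: 0.4
```

Run:
```python
from h import *
o=ctrl.get_obs();print(o["t"],o["ee_pos"],o["orientation"],o["qpos"],o["width"],ctrl.tcp_to_grasp,R.from_rotvec(o["orientation"]).as_matrix()[:,1])
d,P=get("side"); cv2.imwrite("pics/side2.png",cv2.resize(d["img"][100:320,180:440,::-1],None,fx=3,fy=2.7,interpolation=cv2.INTER_CUBIC))
```

```text
2.1 [599.96396772  17.11575897 240.01084453] [ 5.40511371e-01 -3.09344945e+00 -7.87213748e-04] [ 8.54513592e-03  3.68449738e-01  1.67071853e+00  3.19811683e-04
  1.10376621e+00 -1.90835830e+00] 0.39585325147050243 18.700000000000003 [-3.39102232e-01  9.40749258e-01  7.13667560e-04]
```

View pics/side2.png

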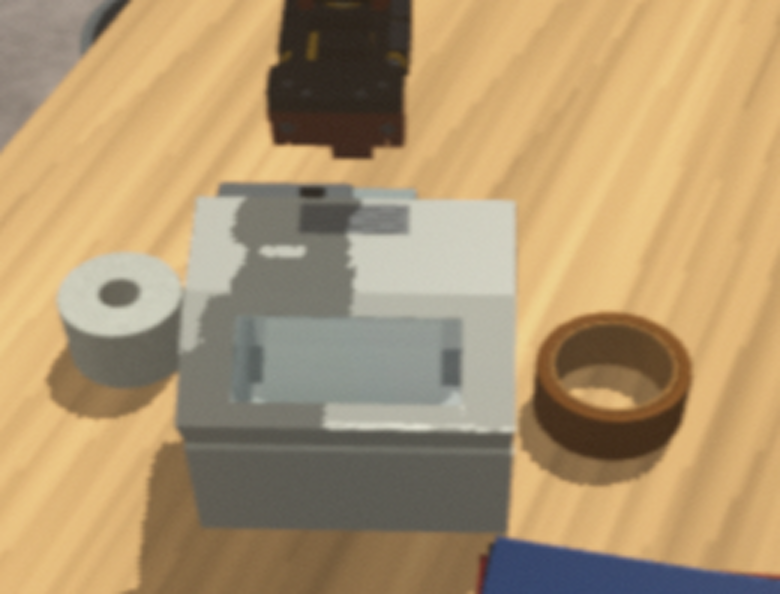

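The closed tip hangs above the pad (355,218 in the crop), clear of the rolls. I'll push down along the pad's arc.

{"fn": "play_rows", "kwargs": {"increments": "0 0 0 -0.025 0;0 0 0 -0.025 0;0 0.0006 -0.0016 -0.005 0;0 0.0006 -0.0016 -0.005 0;0 0.0006 -0.0016 -0.005 0;0 0.0006 -0.0016 -0.005 0;0 0.0006 -0.0016 -0.005 0;0 0.0006 -0.0016 -0.005 0;0 0.0006 -0.0016 -0.005 0;0 0.0006 -0.0016 -0.005 0"}}

```text
t: 3.15
ee_pos: [606.1, 4.4, 150.8]
orientation: [-0.544, 3.092, -0.001]
ft_force: [1.9, -3.4, 3.4]
width: 0.6
```

{"fn": "play_rows", "kwargs": {"increments": "0 0.0004 -0.0012 -0.004 0;0 0.0004 -0.0012 -0.004 0;0 0.0003 -0.0008 -0.004 0;0 0.0003 -0.0008 -0.002 0"}}

```text
t: 3.55
ee_pos: [606.4, 1.1, 136.1]
orientation: [0.544, -3.094, -0.001]
ft_force: [3.0, -1.6, 2.8]
width: 0.5
```

{"fn": "play_rows", "kwargs": {"increments": "0 0 0 -0.001 0;0 0 0 -0.001 0"}}

```text
t: 3.75
ee_pos: [606.5, 0.8, 134.6]
orientation: [-0.545, 3.094, -0.0]
ft_force: [2.5, -3.7, 3.6]
width: 0.3
```

{"fn": "play_rows", "kwargs": {"increments": "0 0 0 -0.001 0;0 0 0 -0.001 0"}}

```text
t: 3.95
ee_pos: [606.4, 0.8, 132.7]
orientation: [0.544, -3.094, 0.0]
ft_force: [1.9, -4.8, 2.6]
width: 0.6
```

{"fn": "play_rows", "kwargs": {"increments": "0 0 0 -0.001 0;0 0 0 -0.001 0"}}

```text
t: 4.15
ee_pos: [606.6, 0.8, 132.2]
orientation: [-0.544, 3.094, -0.0]
ft_force: [-5.1, -3.8, 22.6]
width: 0.2
```

```bash
python3 -c "
from h import *
o=ctrl.get_obs();print(o['ee_pos'],o['ft_force'],o['moment'])"
```

```text
[606.6127328    0.78358918 132.17063753] [-5.0962587  -3.75230356 22.5857617 ] [-0.64160032  0.84488227  0.05519567]
```

{"fn": "play_rows", "kwargs": {"increments": "0 0 0 0.02 0;0 0 0 0.03 0;0 -0.0105 -0.0277 0 0;0 -0.0105 -0.0277 0 0;0 -0.0105 -0.0277 0 0;0 0 0 0 0;0 0 0 0 0"}}

```text
t: 4.85
ee_pos: [574.0, -81.8, 180.0]
orientation: [0.542, -3.093, -0.003]
ft_force: [0.5, 0.2, 0.3]
width: 0.5
```

Run:
```python
from h import *
o=ctrl.get_obs();print(o["t"],o["ee_pos"],o["ft_force"])
d,P=get("top"); im=d["img"]; Z=P[...,2]
A=P[170:280,250:345].reshape(-1,3); A=A[A[:,2]>60]
y=np.radians(110); ex=np.array([np.cos(y),np.sin(y)]); ey=np.array([-ex[1],ex[0]])
q=A[:,:2]-[596.4,34.1]; X=q@ex;Y=q@ey
for a in range(-50,110,15):
    m=(abs(X-a)<4)&(abs(Y)<25); print(a,m.sum(),np.round(np.nanmedian(A[m,2]),1) if m.any() else '')
m=(abs(X+36)<5)&(abs(Y)<25); print("pad",np.median(A[m,2]))
d2,P2=get("side")
a=cv2.resize(im[150:300,240:440],None,fx=4,fy=4,interpolation=cv2.INTER_CUBIC)
cv2.imwrite("pics/top3.png",a[...,::-1]); np.save("top3.npy",P)
```

```text
4.85 [574.01501946 -81.76502704 180.0394449 ] [0.48888099 0.24670079 0.26568049]
-50 23 127.4
-35 32 131.2
-20 91 134.8
-5 92 139.3
10 97 144.1
25 97 147.0
40 101 146.1
55 95 146.2
70 96 146.3
85 100 146.0
100 99 147.0
pad 131.12081427351148
```

View pics/top3.png

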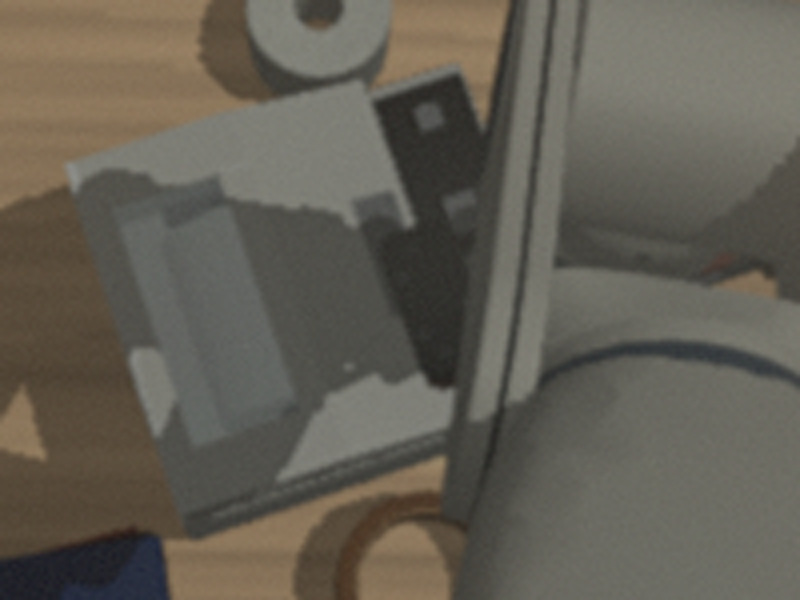

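The cover is shut: pad at 131.1 mm, top at 147 mm. In the crop the cutter key is still at (428,117), so the printer hasn't moved. Next is the rocker.

{"fn": "play_rows", "kwargs": {"increments": "0 0.001 -0.002 -0.03 0;0 0 0 -0.028 0;0 0 0 -0.005 0;0 0 0 -0.002 0;0 0 0 -0.002 0;0 0 0 -0.002 0"}}

```text
t: 5.55
ee_pos: [577.0, -84.1, 112.9]
orientation: [-0.544, 3.092, -0.001]
ft_force: [0.7, -1.0, 1.7]
width: 0.5
```

{"fn": "play_rows", "kwargs": {"increments": "0 0 0 -0.001 0;0 0 0 -0.001 0"}}

```text
t: 5.75
ee_pos: [576.7, -84.4, 110.5]
orientation: [-0.544, 3.092, -0.001]
ft_force: [0.1, -0.6, 1.8]
width: 0.4
```

{"fn": "play_rows", "kwargs": {"increments": "0 0 0 -0.001 0;0 0 0 -0.001 0"}}

```text
t: 5.95
ee_pos: [576.3, -84.4, 107.9]
orientation: [-0.544, 3.093, -0.001]
ft_force: [0.9, -1.0, 1.6]
width: 1.1
```

{"fn": "play_rows", "kwargs": {"increments": "0 0 0 -0.001 0;0 0 0 -0.001 0"}}

```text
t: 6.15
ee_pos: [576.3, -84.4, 106.5]
orientation: [-0.544, 3.094, -0.0]
ft_force: [-3.2, -0.6, 17.4]
width: 0.3
```

{"fn": "play_rows", "kwargs": {"increments": "0 0 0 0.015 0;0 0 0 0.03 0;0 0.0165 0.014 0 0;0 0.0165 0.014 0 0;0 0.0165 0.0135 0 0;0 0 0 0 0;0 0 0 0 0"}}

```text
t: 6.85
ee_pos: [624.8, -42.5, 150.5]
orientation: [0.545, -3.093, -0.0]
ft_force: [-1.0, -0.4, -1.0]
width: 0.7
```

Run:
```python
from h import *
o=ctrl.get_obs();print(o["t"],o["ee_pos"],o["ft_force"])
y=np.radians(110); ex=np.array([np.cos(y),np.sin(y)]); ey=np.array([-ex[1],ex[0]])
pic=[]
for n,(r,c) in dict(top=(slice(150,300),slice(270,450)),side=(slice(130,280),slice(220,400))).items():
    d,P=get(n); pic.append(cv2.resize(d["img"][r,c,::-1],(400,333),interpolation=cv2.INTER_CUBIC))
    A=P.reshape(-1,3); A=A[(A[:,2]>95)&(A[:,2]<125)]; q=A[:,:2]-[596.4,34.1]; X=q@ex;Y=q@ey
    for a in range(-102,-61,5):
        m=(abs(X-a)<2.5)&(abs(Y-60)<8); print(n,a,m.sum(),np.round(np.median(A[m,2]),1) if m.any() else '')
cv2.imwrite("pics/both4.png",np.hstack(pic))
```

```text
6.85 [624.83784995 -42.51161546 150.54911061] [-0.97523039 -0.3961415  -1.01321071]
top -102 0 
top -97 0 
top -92 0 
top -87 0 
top -82 0 
top -77 0 
top -72 0 
top -67 0 
top -62 0 
side -102 2 107.2
side -97 14 108.0
side -92 11 109.5
side -87 14 110.5
side -82 12 111.5
side -77 10 112.5
side -72 12 113.6
side -67 16 113.7
side -62 0
```

View pics/both4.png

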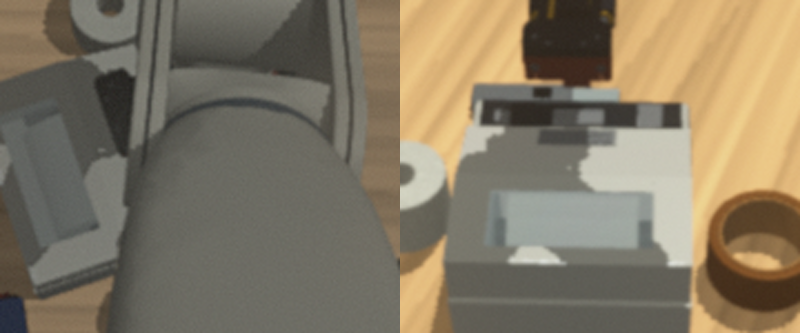

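The side depth shows the rocker fully over (front 107 mm, rear 114 mm), and the cover is still shut in the view. Next is the feed key.

{"fn": "play_rows", "kwargs": {"increments": "0 0 0 -0.025 0;0 0 0 -0.013 0;0 0 0 -0.003 0;0 0 0 -0.002 0;0 0 0 -0.001 0;0 0 0 -0.001 0"}}

```text
t: 7.55
ee_pos: [625.7, -42.9, 106.4]
orientation: [-0.544, 3.094, -0.0]
ft_force: [-2.0, -1.4, 4.1]
width: 0.3
```

{"fn": "play_rows", "kwargs": {"increments": "0 0 0 -0.001 0;0 0 0 -0.001 0"}}

```text
t: 7.75
ee_pos: [625.7, -42.9, 104.2]
orientation: [-0.544, 3.093, -0.001]
ft_force: [-4.0, -2.4, 10.9]
width: 0.3
```

{"fn": "play_rows", "kwargs": {"increments": "0 0 0 -0.001 0;0 0 0 0 0"}}

```text
t: 7.95
ee_pos: [625.7, -42.9, 104.2]
orientation: [-0.544, 3.093, -0.001]
ft_force: [-4.9, -0.7, 14.1]
width: 0.3
```

{"fn": "play_rows", "kwargs": {"increments": "0 0 0 0.006 0;0 0 0 0.02 0;0 0 0 0.04 0;0 0 0 0.05 0;0 -0.05 0 0 0;0 -0.05 0 0 0;0 -0.05 0 0 0;0 -0.05 0 0 0;0 -0.05 0 0 0;0 0 0 0 0"}}

```text
t: 8.95
ee_pos: [369.0, -42.0, 217.6]
orientation: [0.543, -3.09, -0.002]
ft_force: [0.4, -0.2, -0.6]
width: 0.6
```

Run:
```python
from h import *
o=ctrl.get_obs();print(o["t"],o["ee_pos"],o["ft_force"])
y=np.radians(110); ex=np.array([np.cos(y),np.sin(y)]); ey=np.array([-ex[1],ex[0]])
pic=[]
for n,(r,c) in dict(top=(slice(150,300),slice(270,450)),side=(slice(130,280),slice(220,400))).items():
    d,P=get(n); pic.append(cv2.resize(d["img"][r,c,::-1],(400,333),interpolation=cv2.INTER_CUBIC))
    A=P.reshape(-1,3); A=A[(A[:,2]>95)&(A[:,2]<200)]; q=A[:,:2]-[596.4,34.1]; X=q@ex;Y=q@ey
    for nm,a,b in(("pad",-36,0),("rockF",-96,60),("rockR",-68,60),("feed",-82,-2),("cut",-82,-68),("ledge",-82,28)):
        m=(abs(X-a)<4)&(abs(Y-b)<5); print(n,nm,m.sum(),np.round(np.median(A[m,2]),1) if m.any() else '')
    m=(A[:,2]<104); 
    if n=="top": print(cv2.minAreaRect(A[m&(abs(X)<125)&(abs(Y)<110),:2].astype(np.float32)))
cv2.imwrite("pics/both5.png",np.hstack(pic))
```

```text
8.95 [368.95063353 -41.97238965 217.60637189] [ 0.35701065 -0.17757818 -0.62149684]
top pad 17 131.3
top rockF 18 107.7
top rockR 22 112.4
top feed 17 108.8
top cut 18 108.6
top ledge 18 101.8
((596.0402221679688, 34.08833312988281), (189.81951904296875, 220.05686950683594), 20.276649475097656)
side pad 12 133.1
side rockF 12 109.2
side rockR 14 113.7
side feed 18 109.0
side cut 10 108.2
side ledge 16 102.2
```

View pics/both5.png

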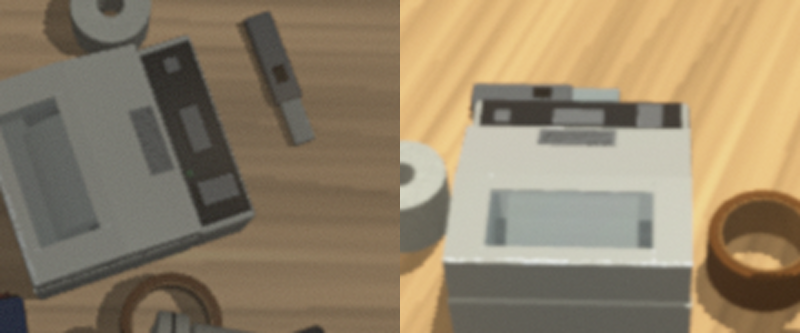

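Everything is in its place: keys out, rocker on, cover shut, and the arm clear of the tape roll at 217 mm. Handing in.

```bash
python3 -c "
from workcell import ctrl
print(ctrl.close_job())"
```

```text
the job is handed in; nothing more can be done
None
```

I shut the cover, tipped the power rocker to on and pressed the feed key in that order, then handed the job in at about 9 s of the 42 s allowed. No check failed or disagreed.

- **Cover:** I pushed it down until it stopped at about 23 N. The pad then measured 131 mm, as it should when shut, and still did at the end.
- **Rocker:** I pressed its front end to the stop at about 17 N. The front now sits near 108 mm and the rear near 113 mm, which matches fully on.
- **Feed key:** I pressed it to its stop, with the fingertips at 104.2 mm and about 14 N, and let it go. It came back out to about 108.8 mm.
- **Surroundings:** The cutter key was not touched and stands at about 108.5 mm. The printer moved by less than about 0.5 mm and 0.3°, which is within measurement noise. The label roll, tape roll and knife looked undisturbed. I did not re-check the books, but the arm never came near them. The arm ended clear of everything at a height of 218 mm.

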